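# Let the sample compartment lid down without a bang

### The job

The sample compartment on the optical table stands open, its lid leaning back a little past upright. With the fingers, tip the lid forward from behind, catch it on a finger as it falls, while it is still about half open, let it come to rest there, then lower it on the finger until it is fully shut, never letting it drop or bang. Do not pinch the lid, and leave everything else on the table as it stands; finish with the hand clear.

Things in the scene. Friction and masses are not known exactly. Their poses are not given: they have to be found in the camera images.
- chamber: The sample compartment, fixed: a black open-topped box 125 mm (its x) by 190 mm (its y) by 110 mm tall, walls 5 mm, on a foot plate 155 x 220 x 12 mm; a tube port on each y side (sticks out 35 mm, 58 mm up) and a fibre socket in front (12 mm out). Origin at the centre of its underside, on the table; its front, without the hinge, faces its -x, roughly towards the robot; z up.
- lid_hinge (a point): Middle of the lid's hinge axis, along the far (+x) top edge of the box: 66.5 mm in +x and 110 mm up from the compartment's origin. The hinge axis is parallel to the compartment's y.
- lid_edge (a point): Middle of the lid's free edge, half-way through its 8 mm thickness, 147 mm from the hinge axis. With the lid shut it is over the front, 114 mm above the table, and the lid overhangs the front wall by 18 mm: a bare lip that a finger fits under. Axes of the lid: -x from hinge to free edge, z out of its outer (upper) face.
- lid_centre (a point): Centre of the lid's plate. The lid is a flat aluminium plate 190 mm wide (along the hinge), 147 mm from hinge axis to free edge, 8 mm thick, about 0.3 kg; the plane of its underside passes through the hinge axis. Under it a 6 mm high black rubber seal frame begins 26 mm from the free edge. No handle, spring or latch.
- lid (a joint): Opening angle of the lid in rad: 0 shut and level, 1.57 upright, 1.78 rear stop. It starts at 1.63 to 1.74, leaning back. The stiff hinge holds it still near upright; pushed forward beyond about 1.32 (1.29 to 1.35) it falls by itself, very slowly at first and then ever faster: it takes 1.0 to 1.4 s from 1.2 to 0.6, and 0.5 s more until it bangs shut at about 1.3 rad/s.
- cup: Cardboard paper cup, 72 mm across the rim, 85 mm tall, beside the compartment; leave alone. Origin under its centre.
- jar: Small amber glass jar, 52 mm across, 60 mm tall, beside the compartment; leave alone. Origin under its centre.
- post_holder: Black optics post holder with a steel post, 31 mm across the foot, 74 mm tall, beside the compartment; leave alone. Origin under its centre.
- screwdriver: Screwdriver lying in front of the compartment (low, under 40 mm); leave alone. Origin under its middle.
- tweezers: Steel tweezers, about 124 mm long, 6 mm high, lying in front of the compartment; leave alone. Origin under their middle.
- lens_ring: Black lens retaining tube, 31 mm across, 10 mm high, lying flat; leave alone. Origin under its centre.
- slide_box: Flat grey slide box 76 x 50 x 10 mm; leave alone. Origin under its centre.

How it is judged:
By the outcome, as a careful person would: the job done as asked, in the order asked, and still so for the second after the job is handed in, with the robot touching nothing.
It also fails if it takes over 51 s, if anything falls off the work surface, if the arm or the gripper's body presses on something with over 40 N, if the wrist force passes 120 N, or if a joint passes its speed limit or range.

### The arm

A 7-joint arm with a two-finger parallel gripper is mounted at the origin on the work surface. World frame = base frame: x ahead of the robot, y to its left, z up, the work surface at z = 0. Lengths are in mm, angles in rad, forces in N, time in s.
With the tool pointing down it reaches from about 425 to 825 mm from the base axis. Payload 3.6 kg.
Tool frame: the origin (TCP) lies between the finger pads; the fingertips stand manip.tip_extent ahead of it and the grasp point (between the pads) lies 5 mm behind it (manip.tip_extent is the distance from the TCP to the fingertips, in mm); z points along the fingers, y is the direction in which the jaws open and shut (so a half turn about z gives the same grasp; the last joint's range is limited). The gripper opens to 85 mm and grips with 20 to 120 N. Pads are 22 mm wide; open, the fingers measure 114 mm over their backs; the gripper's body (76 mm by 85 mm) begins 54 mm behind the grasp point. The pads swing forward as they close: fully open they stand 13 mm farther back than shut.
Start: joints at [-1.292, 0.615, -0.013, 1.423, 0.008, 1.103, -0.04], TCP at [195.653, 619.824, 220.797] pointing down, gripper open.
Joint ranges: [-3.12, 3.12], [-0.3, 2.06], [-1.34, 1.32], [0.26, 2.42], [-1.36, 4.5], [0.01, 1.98], [-2.84, 2.84]. Speed limits (rad/s): [2.79, 2.79, 3.14, 3.14, 3.14, 3.14, 3.14].

### API

Orientations are given as a rotation vector (axis times angle).
In Python, from plant import readout, viewer, workorder, manip gives the robot as it stands. The module is installed in compiled form; this text tells all that it offers.
- The arm moves only by the shell command python3 -m crank 'ROWS' [OPENING]. ROWS is JSON, a list of rows, each a list of 4 numbers: the shift along the tool's x, y, z in mm, then the turn about the tool's z in rad. In form: [[tx, ty, tz, turn], ...]. A call has exactly 10 rows; each row is the pose to reach, as a shift and turn from the pose commanded when the call began, along the tool's axes at that moment; what a row does not reach only later rows make up. A row lasts 1/10 s, in which the tool goes at most 50 mm and 8.59 degrees, less where a joint would pass 70% of its speed; a pose out of reach is approached as far as the arm can. A call with a gripper value outside its range is refused whole. OPENING is the finger opening in mm, from 0 to 85.4, set as the call begins (- or left out, the last holds). The fingers move at their own pace and stop on an object; the grip force is fixed at half the most. Time passes only in rows, so rows that repeat a pose let the fingers close, or fill a call up. It gives the time, the measured TCP pose, the force and the opening at its end, in the units of the state.
- readout.read_state(): the state, without advancing time (a new reading comes with each control period).
- viewer.snapshot(name): name is "scene" or "top" or "wrist"; returns a dict with "frame" (420x560x3 uint8, red, green, blue), "fx", "fy", "cx", "cy" (pixels), "extrinsics" (4x4, takes a point from camera to world coordinates); the wrist camera has in their place "hand_eye" (4x4, takes a point from camera to tool coordinates, whose origin is the TCP and whose axes are the flange's). Camera axes: x right, y up, looking along -z (the intrinsics and any distortion apply to the point x, -y, -z); pixel columns grow to the right and rows downward; lengths in mm; the calibration is good to about 2 mm. A picture is of the moment at which its call begins: read the wrist's pose just before it. There is no depth.
- workorder.finish_job(): hands the job in, once; it reports no verdict.
The state is a dict: "time": time; "joint_pos": joint angles; "qvel": joint speeds; "tau": joint torques, N m; "position": TCP position; "orientation": TCP orientation; "contact_force": force on the tool from outside, world axes, zero at the start; "wrist_torque": the same for the moment, N m; "grip_width": finger opening in mm.
Only numpy, scipy, OpenCV 4.12 (cv2) and the standard library are available. Lean on these libraries where they do the work, as an engineer would, in place of code of your own. Each camera call takes 0.05 s, during which the arm holds its last target.

## Working session

There is one attempt and no reset: what is moved stays moved. The work goes in short steps, Python scripts to look and compute and a shell command to move; the robot and the scene stay as the last step left them, time stands still between calls to the robot, and variables do not carry over. Pictures are saved under pics/ and viewed, and the job is handed in when it is done.

```bash
mkdir -p pics; python3 - <<'E'
from plant import readout, viewer, manip
import cv2, numpy as np
s=readout.read_state()
for k,v in s.items(): print(k,np.round(v,3))
print(manip.tip_extent,[a for a in dir(manip) if a[0]!='_'])
for n in("scene","top","wrist"):
    d=viewer.snapshot(n); cv2.imwrite(f"pics/{n}0.png",d["frame"][:,:,::-1])
    print(n,{k:np.round(v,3).tolist() for k,v in d.items() if k!="frame"})
E
```

```text
time 0.0
joint_pos [-1.291  0.616 -0.013  1.425  0.008  1.103 -0.04 ]
qvel [-0.001  0.     0.002 -0.002  0.     0.001 -0.   ]
tau [ 0.0000e+00 -4.6921e+01  2.5900e-01 -1.7103e+01  1.0000e-02  1.0000e-02
  0.0000e+00]
position [195.431 619.063 219.619]
orientation [-0.478 -3.105  0.004]
contact_force [0.029 0.387 0.045]
wrist_torque [-0.01   0.021 -0.013]
grip_width 85.454
14.0 ['MotionError', 'tip_extent']
scene {'fx': 393.198, 'fy': 393.198, 'cx': 280.616, 'cy': 209.187, 'extrinsics': [[-0.07, -0.824, 0.563, 1067.05], [0.998, -0.058, 0.039, 52.597], [0.0, 0.564, 0.826, 850.961], [0.0, 0.0, 0.0, 1.0]]}
top {'fx': 425.589, 'fy': 425.589, 'cx': 287.242, 'cy': 213.353, 'extrinsics': [[-0.015, 0.997, -0.078, 487.16], [-1.0, -0.015, 0.001, 12.586], [-0.001, 0.078, 0.997, 855.046], [0.0, 0.0, 0.0, 1.0]]}
wrist {'fx': 303.216, 'fy': 303.216, 'cx': 277.571, 'cy': 204.028, 'hand_eye': [[0.0, 0.966, 0.258, 65.03], [1.0, -0.0, 0.0, -0.703], [0.0, 0.258, -0.966, -152.881], [0.0, 0.0, 0.0, 1.0]]}
```

View pics/scene0.png

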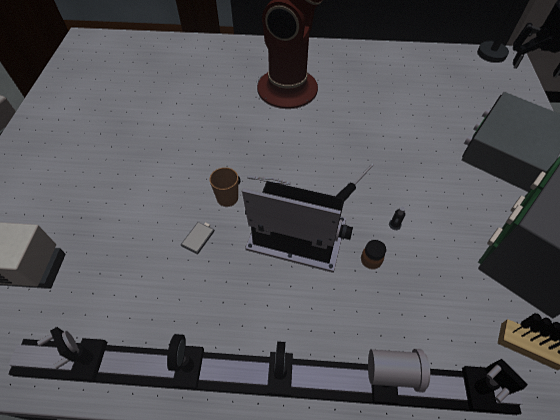

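View pics/top0.png

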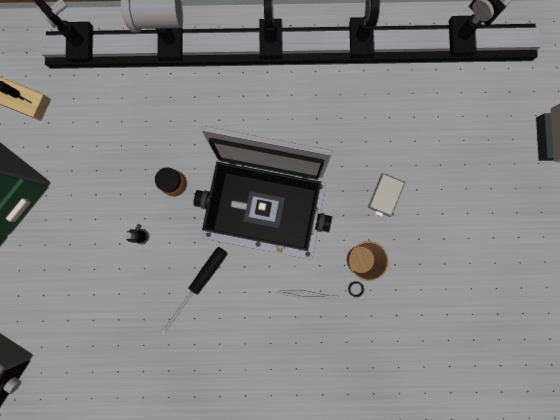

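View pics/wrist0.png

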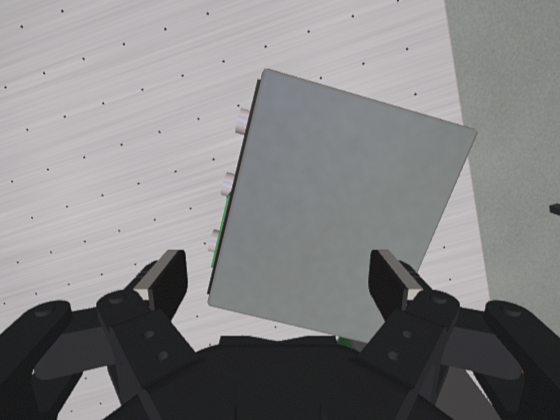

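```bash
python3 - <<'E'
import cv2
a=cv2.imread("pics/top0.png"); cv2.imwrite("pics/topc.png",cv2.resize(a[115:275,180:380],None,fx=4,fy=3.75,interpolation=cv2.INTER_CUBIC)[:600])
a=cv2.imread("pics/scene0.png"); cv2.imwrite("pics/scenec.png",cv2.resize(a[165:285,200:360],None,fx=5,fy=5,interpolation=cv2.INTER_CUBIC))
E
```

```text
(no output)
```

View pics/topc.png

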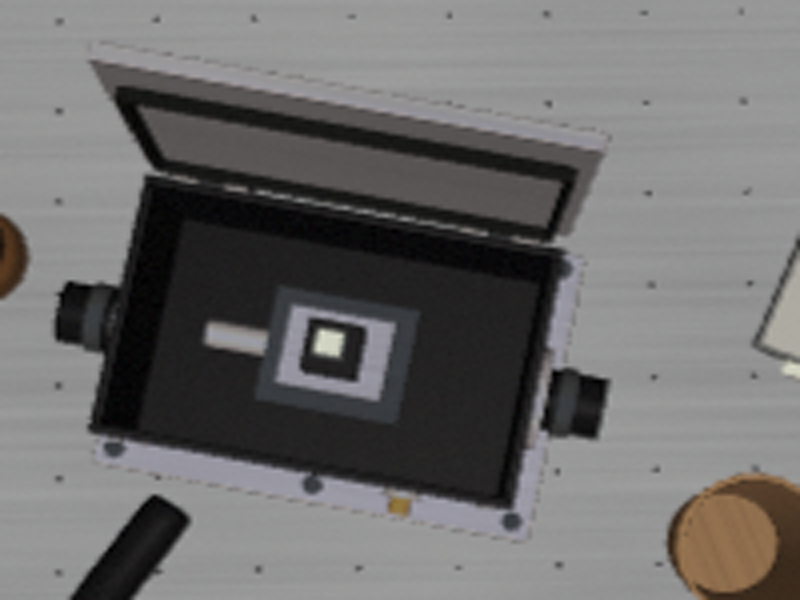

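View pics/scenec.png

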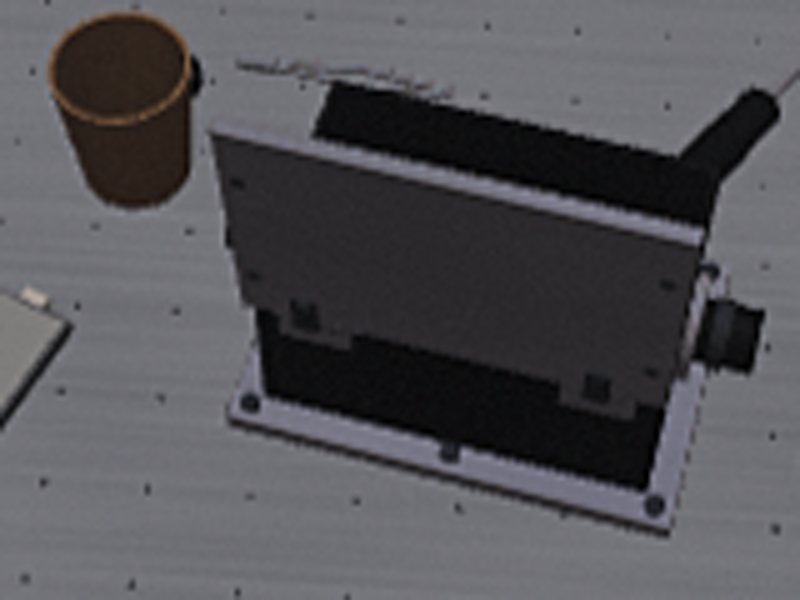

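```bash
cat > h.py <<'E'
import numpy as np, cv2
from scipy.optimize import least_squares
from plant import viewer
K={}
CAM={'scene':dict(f=393.198,cx=280.616,cy=209.187),'top':dict(f=425.589,cx=287.242,cy=213.353)}
def load():
    for n in CAM:
        d=viewer.snapshot(n); CAM[n]=dict(f=d['fx'],cx=d['cx'],cy=d['cy'],E=np.array(d['extrinsics']))
    np.save('cam.npy',CAM,allow_pickle=True)
def proj(n,P,C):
    c=C[n];E=c['E'];p=(np.asarray(P)-E[:3,3])@E[:3,:3]
    return np.stack([c['cx']+c['f']*p[...,0]/-p[...,2],c['cy']-c['f']*p[...,1]/-p[...,2]],-1)
def ray(n,uv,C,z):
    c=C[n];E=c['E'];d=E[:3,:3]@np.array([(uv[0]-c['cx'])/c['f'],-(uv[1]-c['cy'])/c['f'],-1]);o=E[:3,3]
    return o+d*(z-o[2])/d[2]
def lidl(r,t,y,th): return [66.5-r*np.cos(th)+t*np.sin(th),y,110+r*np.sin(th)+t*np.cos(th)]
def toW(L,x,y,yaw):
    c,s=np.cos(yaw),np.sin(yaw);L=np.array(L);return np.stack([x+c*L[...,0]-s*L[...,1],y+s*L[...,0]+c*L[...,1],L[...,2]],-1)
E
python3 - <<'E'
from h import *
load();C=np.load('cam.npy',allow_pickle=True).item()
T=lambda u,v:(u/4+180,v/3.75+115); S=lambda u,v:(u/5+200,v/5+165)
ft=[([-62.5,95,110],T(93,430)),([-62.5,-95,110],T(508,508)),([62.5,-95,110],T(565,252)),([62.5,95,110],T(148,178)),([-77.5,95,12],T(97,463)),([-77.5,-110,12],T(528,540))]
fs=[([77.5,-110,12],S(230,413)),([77.5,110,12],S(668,524))]
lt=[((147,8,95),T(93,42)),((147,0,95),T(93,60)),((147,8,-95),T(608,135)),((147,0,-95),T(603,153))]
ls=[((147,8,-95),S(215,137)),((147,0,-95),S(212,125)),((147,0,95),S(705,232)),((147,8,95),S(700,245))]
def f(p):
    r=[]
    for n,F,L in(('top',ft,lt),('scene',fs,ls)):
        for l,uv in F: r.append(proj(n,toW(l,*p[:3]),C)-uv)
        for l,uv in L: r.append(proj(n,toW(lidl(*l,p[3]),*p[:3]),C)-uv)
    return np.array(r).ravel()
s=least_squares(f,[490,60,-.2,1.68],loss='soft_l1');print(s.x,np.round(f(s.x).reshape(-1,2),1).tolist())
for n,uv,z in [('top',(368,261),85),('top',(167,178),60),('top',(137,230),60),('top',(208,270),20),('top',(308,293),5),('top',(356,289),5),('top',(387,194),10)]: print(uv,ray(n,uv,C,z))
E
```

```text
[ 5.60170920e+02  5.71650313e+01 -2.10396388e-01  1.64393290e+00] [[-2.0, 0.3], [0.8, 0.6], [-0.1, -0.8], [-1.0, -1.6], [5.4, 0.9], [-0.6, 0.6], [-1.1, -1.2], [-2.3, -0.7], [0.3, -0.7], [0.5, -0.2], [-1.3, -0.3], [0.2, 0.5], [-1.9, -2.1], [0.1, -3.1], [-0.3, -1.6], [-0.2, -0.6]]
(368, 261) [ 459.50421622 -131.89512264   85.        ]
(167, 178) [620.10046299 237.7896734   60.        ]
(137, 230) [522.84911372 293.18900696  60.        ]
(208, 270) [444.55927052 168.04272774  20.        ]
(308, 293) [395.66063936 -26.56036246   5.        ]
(356, 289) [ 402.00970687 -121.53246579    5.        ]
(387, 194) [ 589.32713166 -187.97355231   10.        ]
```

```bash
python3 - <<'E'
from h import *
C=np.load('cam.npy',allow_pickle=True).item()
T=lambda u,v:(u/4+180,v/3.75+115); S=lambda u,v:(u/5+200,v/5+165)
ft=[([-62.5,95,110],T(93,430)),([-62.5,-95,110],T(508,508)),([62.5,-95,110],T(565,252)),([62.5,95,110],T(148,178)),([-77.5,110,12],T(97,463)),([-77.5,-110,12],T(528,540))]
fs=[([77.5,-110,12],S(230,413)),([77.5,110,12],S(668,524))]
lt=[((147,8,95),T(93,42)),((147,0,95),T(93,60)),((147,8,-95),T(608,135)),((147,0,-95),T(603,153))]
ls=[((147,8,-95),S(215,137)),((147,0,-95),S(212,125)),((147,0,95),S(705,232)),((147,8,95),S(700,245))]
def f(p,w=('top','scene')):
    r=[]
    for n,F,L in(('top',ft,lt),('scene',fs,ls)):
        if n not in w: continue
        for l,uv in F: r.append(proj(n,toW(l,*p[:3]),C)-uv)
        for l,uv in L: r.append(proj(n,toW(lidl(*l,p[3]),*p[:3]),C)-uv)
    return np.array(r).ravel()
for w in(('top','scene'),('top',),('scene',)):
    s=least_squares(f,[490,60,-.2,1.68],loss='soft_l1',args=(w,));print(s.x,np.round(f(s.x,w).reshape(-1,2),1).tolist())
E
```

```text
[ 5.59784116e+02  5.66067874e+01 -2.05317515e-01  1.64558348e+00] [[-1.6, 0.8], [1.3, 0.6], [0.1, -0.9], [-1.0, -1.2], [-1.6, -0.0], [-0.0, 0.5], [-1.0, -0.8], [-2.2, -0.4], [0.4, -1.0], [0.7, -0.5], [-1.5, -0.2], [0.2, 0.1], [-2.1, -1.9], [-0.1, -2.9], [-0.3, -1.9], [-0.2, -0.8]]
[ 5.59843782e+02  5.58160304e+01 -2.07373354e-01  1.63837231e+00] [[-1.2, 0.7], [1.7, 0.7], [0.6, -0.8], [-0.4, -1.3], [-1.3, -0.2], [0.3, 0.6], [-0.5, -0.3], [-1.7, 0.2], [1.0, -0.2], [1.2, 0.3]]
[ 5.59610186e+02  5.79638890e+01 -1.99277941e-01  1.67247169e+00] [[-0.8, 0.0], [1.0, -0.1], [-1.8, 0.1], [0.1, -1.0], [0.3, -0.3], [0.4, 0.9]]
```

```bash
python3 -m crank '[[0,0,-8,-0.01],[0,0,-16,-0.02],[0,0,-24,-0.03],[0,0,-32,-0.04],[0,0,-40,-0.05],[0,0,-48,-0.06],[0,0,-56,-0.07],[0,0,-64,-0.08],[0,0,-72,-0.09],[0,0,-80,-0.10]]' 0
cat >> h.py <<'E'
CH=(559.8,56.7,-0.205)
def toL(W):
    c,s=np.cos(CH[2]),np.sin(CH[2]);d=np.array(W[:2])-CH[:2];return np.array([c*d[0]+s*d[1],-s*d[0]+c*d[1],W[2]])
E
python3 - <<'E'
from h import *
from plant import readout
from scipy.spatial.transform import Rotation as R
s=readout.read_state();print(np.round(R.from_rotvec(s['orientation']).as_matrix(),3))
C=np.load('cam.npy',allow_pickle=True).item()
print('P local',toL(s['position']))
for uv in[(48,183),(2,143)]:
  for z in(0,100,180): print(uv,z,ray('top',uv,C,z))
for n in("scene","wrist"):
    d=viewer.snapshot(n); cv2.imwrite(f"pics/{n}1.png",d["frame"][:,:,::-1])
E
```

```text
time: 1.25
position: [195.7, 619.8, 301.4]
orientation: [-0.321, -3.125, 0.0]
contact_force: [0.1, 0.6, 1.1]
grip_width: -0.2
[[-0.979  0.204 -0.   ]
 [ 0.204  0.979 -0.   ]
 [ 0.    -0.    -1.   ]]
P local [-471.14761652  477.18740649  301.43390692]
(48, 183) 0 [623.6484424 495.9639854   0.       ]
(48, 183) 100 [607.68579815 439.43167328 100.        ]
(48, 183) 180 [594.91568274 394.20582358 180.        ]
(2, 143) 0 [707.57238595 592.29490104   0.        ]
(2, 143) 100 [681.79460819 524.49642628 100.        ]
(2, 143) 180 [661.17238599 470.25764647 180.        ]
```

View pics/scene1.png

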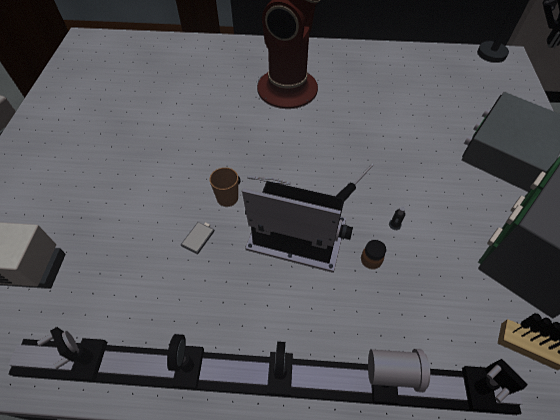

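View pics/wrist1.png

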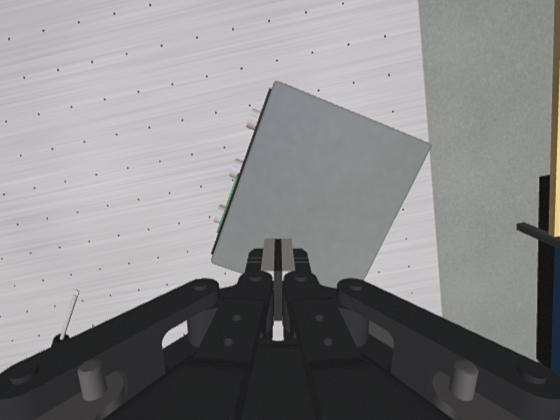

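```bash
python3 -m crank '[[-15,-8,0,0],[-50,-28,0,0],[-90,-50,0,0],[-130,-72,0,0],[-170,-95,0,0],[-210,-117,0,0],[-250,-139,0,0],[-290,-162,0,0],[-330,-184,0,0],[-370,-206,0,0]]'
python3 -m crank '[[-40,-22,0,0],[-80,-45,0,0],[-120,-67,0,0],[-160,-90,0,0],[-195,-110,0,0],[-215,-125,0,0],[-216,-150,0,0],[-216,-185,0,0],[-216,-225,0,0],[-216,-250,0,0]]'
python3 - <<'E'
from h import *
from plant import readout
s=readout.read_state();print(toL(s['position']),s['orientation'],s['contact_force'])
E
```

```text
time: 2.35
position: [517.3, 339.2, 300.4]
orientation: [-0.325, -3.124, 0.002]
contact_force: [0.8, 1.0, 0.8]
grip_width: 0.2
time: 3.35
position: [675.1, 47.3, 300.3]
orientation: [-0.331, -3.123, 0.007]
contact_force: [0.1, -0.7, 1.0]
grip_width: 0.1
[114.83701309  14.24253365 300.31879078] [-0.33125878 -3.12291961  0.00685844] [ 0.14485644 -0.70136806  1.0357535 ]
```

```bash
python3 -m crank '[[0,-3,5,0],[0,-8,15,0],[0,-14,25,0],[0,-18,35,0],[0,-20,45,0],[0,-20,55,0],[0,-20,60,0],[0,-20,60,0],[0,-20,60,0],[0,-20,60,0]]'
python3 - <<'E'
from h import *
from plant import readout
s=readout.read_state();print(toL(s['position']),s['orientation'],s['contact_force'])
for n in("scene","wrist"):
    d=viewer.snapshot(n); f=d["frame"][:,:,::-1];cv2.imwrite(f"pics/{n}2.png",f if n=="wrist" else cv2.resize(f[130:310,180:420],None,fx=3.3,fy=3.3,interpolation=cv2.INTER_CUBIC))
E
```

```text
time: 4.35
position: [672.5, 34.4, 241.5]
orientation: [0.322, 3.124, 0.0]
contact_force: [-0.3, 0.4, -0.3]
grip_width: 0.2
[114.87263878   1.06139756 241.46513932] [3.22035699e-01 3.12366490e+00 3.35323444e-04] [-0.27320919  0.3537592  -0.29190683]
```

View pics/scene2.png

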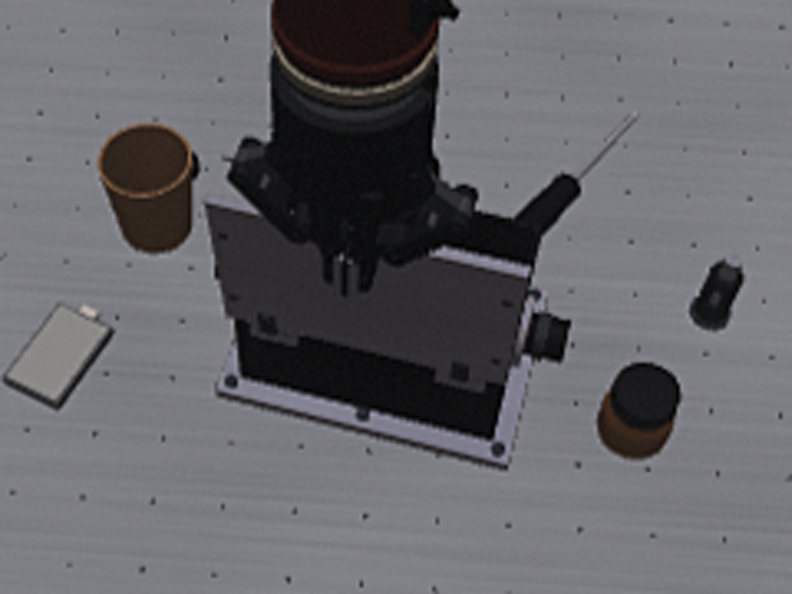

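View pics/wrist2.png

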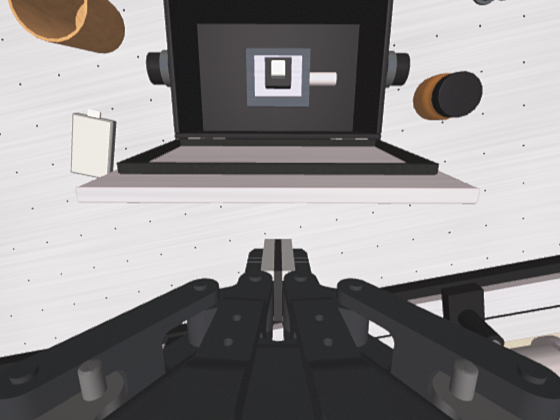

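```bash
cat >> h.py <<'E'
from plant import readout
from scipy.spatial.transform import Rotation as R
def wcam():
    s=readout.read_state();d=viewer.snapshot('wrist')
    T=np.eye(4);T[:3,:3]=R.from_rotvec(s['orientation']).as_matrix();T[:3,3]=s['position']
    return s,d,dict(w=dict(f=d['fx'],cx=d['cx'],cy=d['cy'],E=T@np.array(d['hand_eye'])))
E
python3 - <<'E'
from h import *
s,d,C=wcam()
for x in (-62.5,62.5,66.5): print(x,proj('w',toW([[x,95,110],[x,-95,110]],*CH),C).round(1).tolist())
for th in np.arange(1.62,1.76,.02): print(round(th,2),[proj('w',toW(lidl(147,t,y,th),*CH),C).round(1).tolist() for t in(0,8) for y in(95,-95)])
cv2.imwrite('pics/w3.png',cv2.resize(d['frame'][120:220,60:280,::-1],None,fx=3.6,fy=5))
E
```

```text
-62.5 [[394.5, -20.8], [159.8, -20.7]]
62.5 [[380.9, 137.1], [173.6, 137.3]]
66.5 [[380.6, 141.6], [174.0, 141.7]]
1.62 [[484.3, 177.1], [69.9, 177.3], [480.7, 193.9], [73.5, 194.1]]
1.64 [[482.9, 183.3], [71.2, 183.5], [479.2, 199.8], [75.0, 200.0]]
1.66 [[481.5, 189.4], [72.7, 189.7], [477.6, 205.5], [76.6, 205.8]]
1.68 [[480.0, 195.4], [74.2, 195.6], [476.0, 211.2], [78.3, 211.4]]
1.7 [[478.5, 201.2], [75.8, 201.5], [474.3, 216.6], [80.0, 216.9]]
1.72 [[476.9, 206.9], [77.4, 207.2], [472.6, 222.0], [81.7, 222.2]]
1.74 [[475.2, 212.5], [79.0, 212.8], [470.8, 227.1], [83.5, 227.4]]
```

View pics/w3.png

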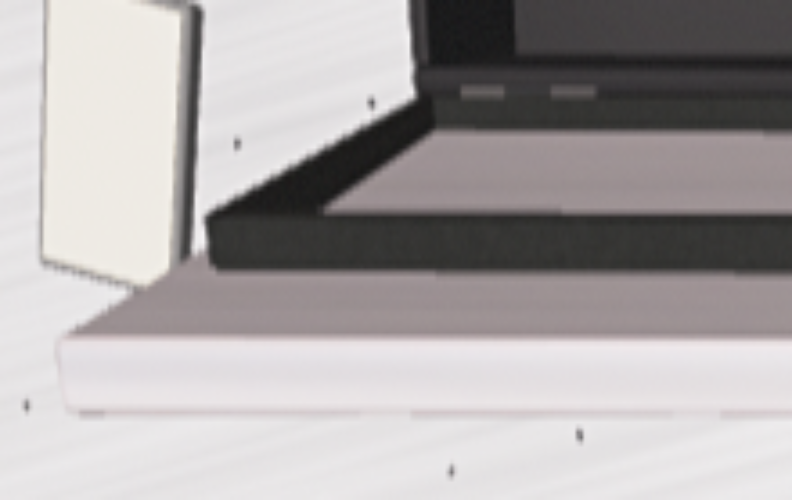

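```bash
python3 -m crank '[[6,0,0,0],[12,0,0,0],[18,0,0,0],[24,0,0,0],[30,0,0,0],[36,0,0,0],[41,0,0,0],[46,0,0,0],[50,0,0,0],[52,0,0,0]]'
cat >> h.py <<'E'
def look(name):
    s,d,C=wcam();print('local',toL(s['position']).round(1),'F',s['contact_force'].__class__ and np.round(s['contact_force'],1),'t',s['time'])
    cv2.imwrite(f'pics/{name}.png',d['frame'][:,:,::-1]);return C
def tab(C,ths):
    for th in ths: print(round(th,2),[proj('w',toW(lidl(147,t,95,th),*CH),C).round(1).tolist() for t in(0,8)])
E
python3 - <<'E'
from h import *
C=look('w4');tab(C,np.arange(1.3,1.5,.02))
E
```

```text
time: 5.5
position: [620.5, 44.9, 240.6]
orientation: [-0.322, -3.124, 0.0]
contact_force: [0.4, -0.6, -0.1]
grip_width: 0.0
local [ 61.8   0.8 240.6] F [ 0.4 -0.6 -0.1] t 5.5
1.3 [[476.3, 188.8], [476.4, 205.6]]
1.32 [[476.3, 195.0], [476.2, 211.7]]
1.34 [[476.2, 201.1], [475.9, 217.8]]
1.36 [[476.0, 207.3], [475.5, 223.9]]
1.38 [[475.8, 213.4], [475.0, 230.0]]
1.4 [[475.5, 219.5], [474.5, 235.9]]
1.42 [[475.1, 225.5], [473.9, 241.9]]
1.44 [[474.6, 231.6], [473.2, 247.7]]
1.46 [[474.1, 237.5], [472.5, 253.5]]
1.48 [[473.4, 243.4], [471.7, 259.1]]
```

View pics/w4.png

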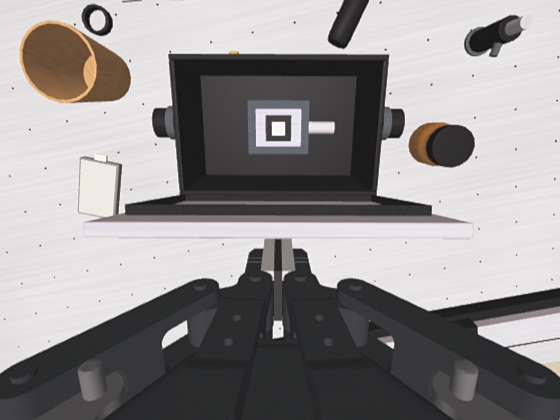

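```bash
python3 -m crank '[[0,0,-4,0],[0,0,-8,0],[0,0,-10,0],[4,0,-10,0],[9,0,-10,0],[14,0,-10,0],[18,0,-10,0],[21,0,-10,0],[23,0,-10,0],[24,0,-10,0]]'
python3 - <<'E'
from h import *
C=look('w5');tab(C,np.arange(1.14,1.4,.02))
E
```

```text
time: 6.55
position: [597.5, 49.7, 250.9]
orientation: [0.323, 3.125, -0.0]
contact_force: [0.2, -0.5, 0.5]
grip_width: 0.0
local [ 38.3   0.8 250.9] F [ 0.2 -0.5  0.5] t 6.55
1.14 [[454.1, 184.3], [455.6, 198.9]]
1.16 [[454.6, 189.7], [455.9, 204.4]]
1.18 [[455.1, 195.1], [456.2, 210.0]]
1.2 [[455.5, 200.5], [456.4, 215.5]]
1.22 [[455.8, 206.0], [456.6, 221.1]]
1.24 [[456.1, 211.5], [456.7, 226.6]]
1.26 [[456.3, 217.1], [456.7, 232.2]]
1.28 [[456.4, 222.6], [456.7, 237.7]]
1.3 [[456.4, 228.2], [456.5, 243.3]]
1.32 [[456.4, 233.7], [456.4, 248.8]]
1.34 [[456.4, 239.2], [456.1, 254.2]]
1.36 [[456.3, 244.7], [455.8, 259.6]]
1.38 [[456.1, 250.2], [455.4, 265.0]]
```

View pics/w5.png

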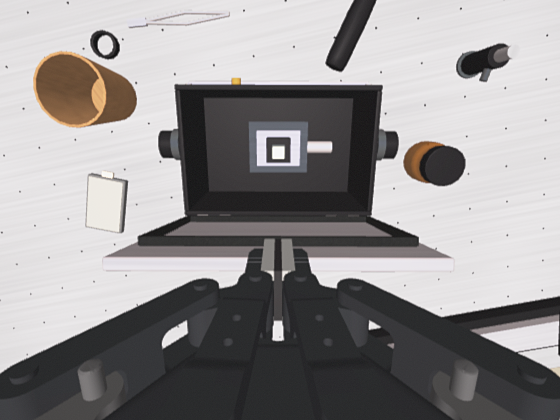

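```bash
python3 - <<'E'
from h import *
s,d,C=wcam()
L=toL(s['position'])
print(L)
for dz in(-14,-1,10,20,30):
  print(dz,[proj('w',toW([L[0]+a,L[1],L[2]+dz],*CH),C).round(0).tolist() for a in(-11,0,11)])
cv2.imwrite('pics/w6.png',cv2.resize(d['frame'][200:350,180:380,::-1],None,fx=4,fy=4,interpolation=cv2.INTER_CUBIC))
d=viewer.snapshot('top');cv2.imwrite('pics/t6.png',cv2.resize(d['frame'][115:275,180:380,::-1],None,fx=4,fy=3.75,interpolation=cv2.INTER_CUBIC))
d=viewer.snapshot('scene');cv2.imwrite('pics/s6.png',cv2.resize(d['frame'][130:310,180:420,::-1],None,fx=3.3,fy=3.3,interpolation=cv2.INTER_CUBIC))
E
```

```text
[ 38.26113185   0.81330394 250.83396211]
-14 [[279.0, 220.0], [279.0, 238.0], [279.0, 255.0]]
-1 [[279.0, 227.0], [279.0, 246.0], [279.0, 265.0]]
10 [[279.0, 235.0], [279.0, 255.0], [279.0, 274.0]]
20 [[279.0, 242.0], [279.0, 264.0], [279.0, 284.0]]
30 [[279.0, 251.0], [279.0, 274.0], [279.0, 296.0]]
```

View pics/w6.png

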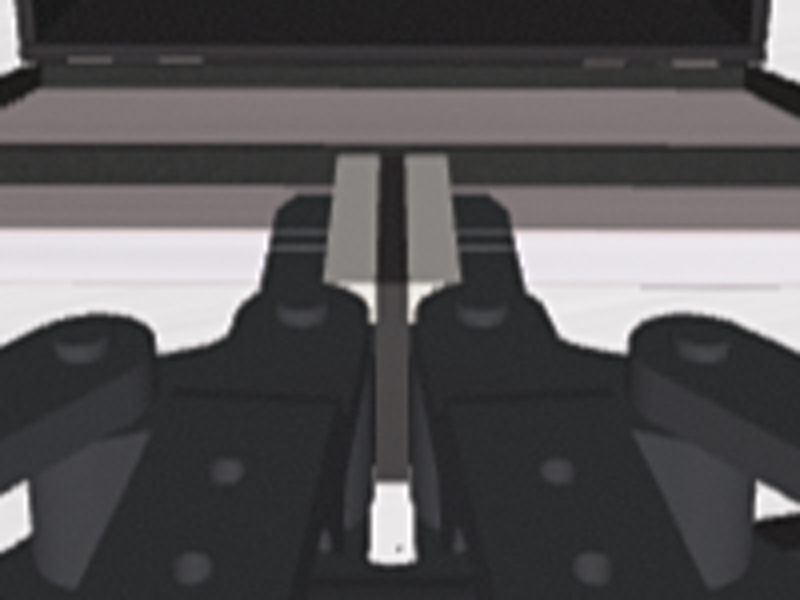

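View pics/t6.png

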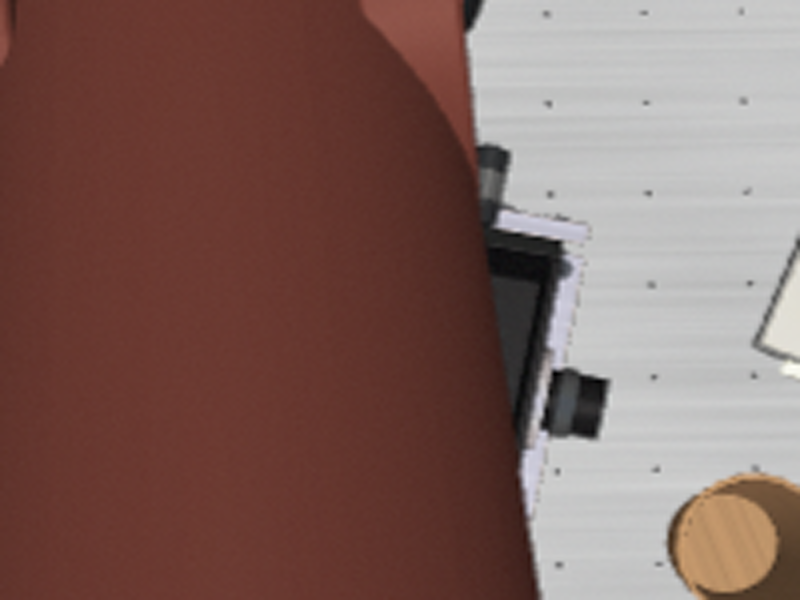

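View pics/s6.png

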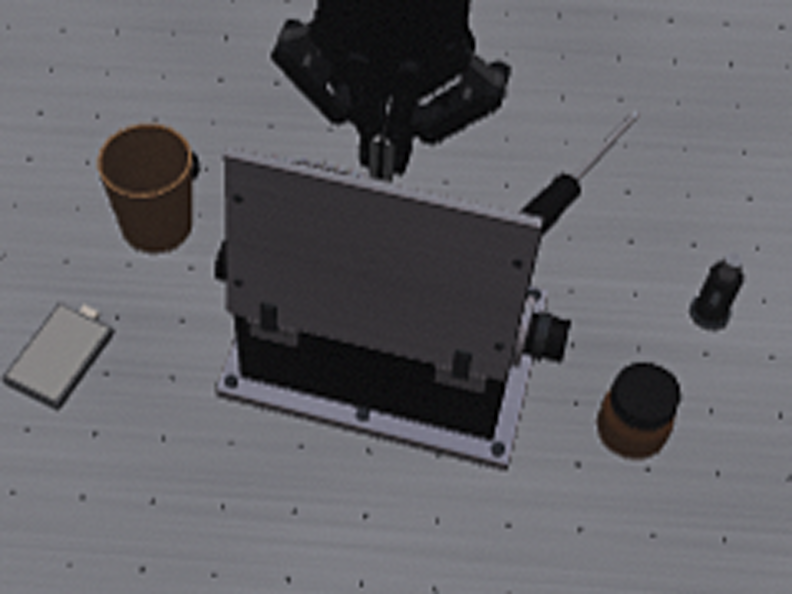

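```bash
python3 - <<'E'
from h import *
C=np.load('cam.npy',allow_pickle=True).item()
for L,uv in(([38.3,.8,250.9],(295.2,183.9)),([114.9,1.06,241.5],(285.2,218.5))):
  print(uv)
  for dz in(-14,-7,0,7,14): print(dz,[proj('scene',toW([L[0]+a,L[1],L[2]+dz],*CH),C).round(1).tolist() for a in(-11,0,11)])
print([proj('scene',toW(lidl(147,t,1,1.4),*CH),C).round(1).tolist() for t in(0,8)])
print(readout.read_state()['joint_pos'])
E
```

```text
(295.2, 183.9)
-14 [[297.3, 184.3], [295.9, 188.5], [294.5, 192.8]]
-7 [[297.4, 182.1], [296.0, 186.3], [294.6, 190.7]]
0 [[297.5, 179.8], [296.1, 184.1], [294.7, 188.5]]
7 [[297.7, 177.6], [296.2, 181.9], [294.8, 186.2]]
14 [[297.8, 175.3], [296.4, 179.6], [294.9, 184.0]]
(285.2, 218.5)
-14 [[287.2, 218.1], [285.6, 222.9], [284.1, 227.7]]
-7 [[287.2, 216.1], [285.7, 220.9], [284.1, 225.7]]
0 [[287.3, 214.0], [285.7, 218.8], [284.1, 223.7]]
7 [[287.3, 211.9], [285.7, 216.7], [284.1, 221.6]]
14 [[287.4, 209.8], [285.8, 214.6], [284.2, 219.5]]
[[295.9, 184.1], [294.9, 186.8]]
[-0.14291648  0.50834578  0.03814828  1.53472746 -0.02070192  1.09882616
  1.2647147 ]
```

```bash
python3 -m crank '[[-10,0,0,0],[-20,0,0,0],[-30,0,0,0],[-40,0,0,0],[-44,0,6,0],[-44,0,14,0],[-44,0,22,0],[-44,0,28,0],[-44,0,31,0],[-44,0,31,0]]'
python3 - <<'E'
from h import *
C=look('w7');tab(C,np.arange(1.36,1.45,.02))
E
```

```text
time: 7.75
position: [640.2, 40.8, 219.2]
orientation: [-0.322, -3.124, 0.0]
contact_force: [0.4, -0.3, 0.3]
grip_width: 0.1
local [ 81.9   0.8 219.2] F [ 0.4 -0.3  0.3] t 7.75
1.36 [[519.0, 172.5], [518.2, 192.8]]
1.38 [[518.6, 180.0], [517.5, 200.3]]
1.4 [[518.2, 187.5], [516.8, 207.6]]
1.42 [[517.6, 194.9], [515.9, 214.9]]
1.44 [[516.9, 202.3], [514.9, 222.1]]
```

View pics/w7.png

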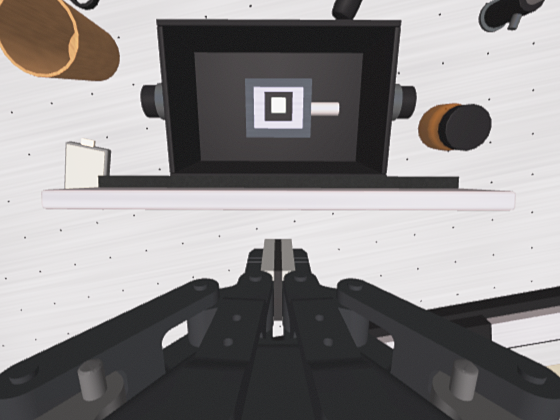

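```bash
python3 -m crank '[[6,0,0,0],[12,0,0,0],[17,0,0,0],[21,0,0,0],[25,0,0,0],[28,0,0,0],[31,0,0,0],[33,0,0,0],[35,0,0,0],[36,0,0,0]]'
python3 - <<'E'
from h import *
C=look('w8');tab(C,np.arange(1.16,1.4,.02))
E
```

```text
time: 8.8
position: [605.2, 48.1, 219.8]
orientation: [-0.322, -3.125, 0.0]
contact_force: [0.7, 0.6, -0.3]
grip_width: -0.3
local [ 46.2   0.9 219.8] F [ 0.7  0.6 -0.3] t 8.8
1.16 [[498.1, 187.0], [500.2, 205.4]]
1.18 [[498.8, 193.7], [500.6, 212.3]]
1.2 [[499.4, 200.5], [501.0, 219.2]]
1.22 [[499.9, 207.4], [501.2, 226.2]]
1.24 [[500.3, 214.2], [501.3, 233.1]]
1.26 [[500.7, 221.2], [501.4, 240.1]]
1.28 [[500.9, 228.1], [501.3, 247.0]]
1.3 [[501.0, 235.0], [501.1, 253.9]]
1.32 [[501.0, 241.9], [500.8, 260.7]]
1.34 [[500.9, 248.8], [500.5, 267.5]]
1.36 [[500.7, 255.7], [500.0, 274.3]]
1.38 [[500.4, 262.5], [499.4, 280.9]]
```

View pics/w8.png

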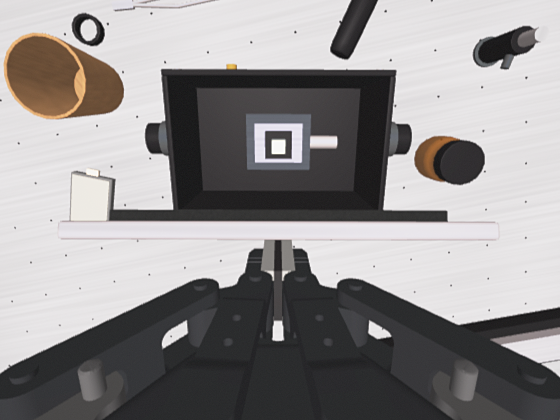

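```bash
python3 -m crank '[[-1,0,-16,0],[-1,0,-34,0],[8,0,-37,0],[48,0,-37,0],[86,0,-34,0],[93,0,-15,0],[93,0,5,0],[93,0,20,0],[93,0,28,0],[93,0,28,0]]'
python3 - <<'E'
from h import *
C=look('w9');tab(C,np.arange(.7,1.3,.05))
E
```

```text
time: 9.85
position: [513.1, 66.9, 190.5]
orientation: [-0.322, -3.122, 0.001]
contact_force: [0.1, 0.2, -1.1]
grip_width: 0.1
local [-47.8   0.5 190.5] F [ 0.1  0.2 -1.1] t 9.85
0.7 [[468.5, 261.8], [474.5, 277.2]]
0.75 [[473.8, 276.0], [479.6, 292.5]]
0.8 [[478.9, 291.3], [484.6, 308.9]]
0.85 [[483.9, 307.5], [489.3, 326.1]]
0.9 [[488.6, 324.6], [493.6, 344.1]]
0.95 [[492.9, 342.5], [497.6, 362.8]]
1.0 [[496.9, 361.0], [501.1, 381.9]]
1.05 [[500.4, 380.1], [504.1, 401.3]]
1.1 [[503.4, 399.4], [506.5, 420.8]]
1.15 [[505.9, 418.8], [508.3, 440.2]]
1.2 [[507.7, 438.2], [509.4, 459.2]]
1.25 [[508.9, 457.2], [509.8, 477.7]]
1.3 [[509.4, 475.6], [509.6, 495.4]]
```

View pics/w9.png

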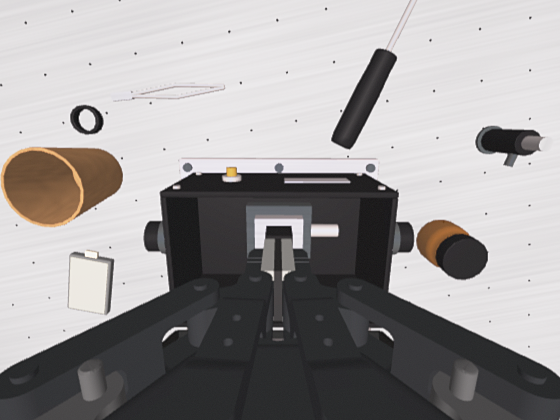

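```bash
python3 -m crank '[[0,0,0,0],[0,0,0,0],[0,0,0,0],[0,0,0,0],[0,0,0,0],[0,0,0,0],[0,0,0,0],[0,0,0,0],[0,0,0,0],[0,0,0,0]]'
python3 - <<'E'
from h import *
C=look('w10');tab(C,np.arange(.7,.9,.05))
E
```

```text
time: 10.9
position: [514.4, 67.1, 191.8]
orientation: [-0.323, -3.125, 0.0]
contact_force: [0.6, -0.2, -0.8]
grip_width: -0.3
local [-46.5   0.9 191.8] F [ 0.6 -0.2 -0.8] t 10.9
0.7 [[466.6, 258.3], [472.4, 273.5]]
0.75 [[471.7, 272.4], [477.5, 288.7]]
0.8 [[476.8, 287.4], [482.3, 304.8]]
0.85 [[481.6, 303.5], [486.9, 321.8]]
0.9 [[486.2, 320.3], [491.2, 339.6]]
```

View pics/w10.png

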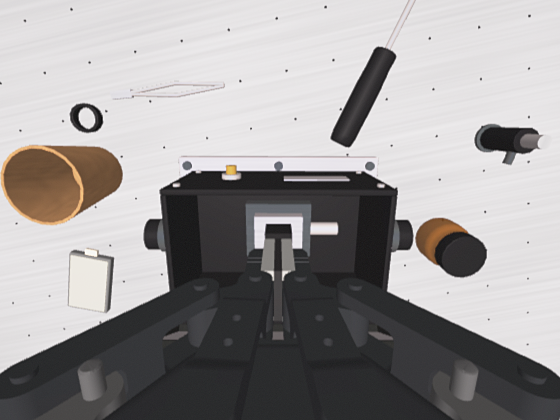

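```bash
python3 - <<'E'
from h import *
C=np.load('cam.npy',allow_pickle=True).item()
d=viewer.snapshot('scene');cv2.imwrite('pics/s10.png',cv2.resize(d['frame'][130:310,180:420,::-1],None,fx=3.3,fy=3.3,interpolation=cv2.INTER_CUBIC))
for th in (.8,.9,1,1.1,1.15,1.2,1.25,1.3): print(th,[((proj('scene',toW(lidl(147,8,y,th),*CH),C)-[180,130])*3.3).round(0).tolist() for y in(-95,95)])
E
```

```text
0.8 [[264.0, 94.0], [556.0, 157.0]]
0.9 [[258.0, 98.0], [555.0, 162.0]]
1 [[252.0, 104.0], [553.0, 169.0]]
1.1 [[245.0, 113.0], [550.0, 179.0]]
1.15 [[241.0, 118.0], [549.0, 185.0]]
1.2 [[237.0, 123.0], [547.0, 191.0]]
1.25 [[233.0, 130.0], [546.0, 198.0]]
1.3 [[229.0, 137.0], [544.0, 206.0]]
```

View pics/s10.png

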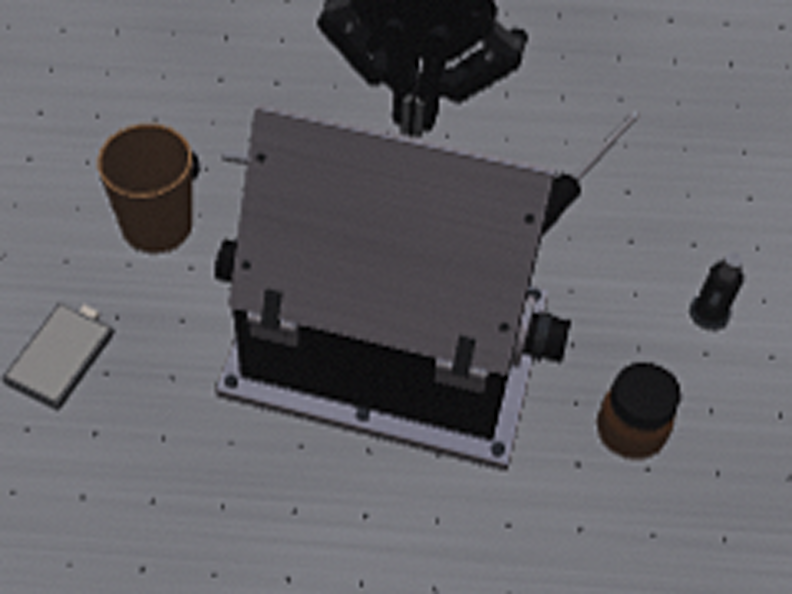

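```bash
python3 -m crank '[[0,0,0,0],[0,0,1,0],[0,0,2,0],[0,0,4,0],[0,0,5,0],[0,0,6,0],[0,0,6,0],[0,0,6,0],[0,0,6,0],[0,0,6,0]]'
python3 - <<'E'
from h import *
C=look('w11');tab(C,np.arange(.7,.9,.02))
d=viewer.snapshot('scene');cv2.imwrite('pics/s11.png',cv2.resize(d['frame'][130:310,180:420,::-1],None,fx=3.3,fy=3.3,interpolation=cv2.INTER_CUBIC))
E
```

```text
time: 12.0
position: [513.5, 67.2, 185.8]
orientation: [-0.322, -3.123, 0.0]
contact_force: [-5.1, 1.0, 3.0]
grip_width: 0.0
local [-47.5   0.9 185.8] F [-5.1  1.   3. ] t 12.0
0.7 [[473.8, 265.5], [480.2, 281.5]]
0.72 [[476.1, 271.3], [482.4, 287.8]]
0.74 [[478.3, 277.3], [484.5, 294.2]]
0.76 [[480.5, 283.4], [486.7, 300.8]]
0.78 [[482.7, 289.7], [488.8, 307.6]]
0.8 [[484.9, 296.2], [490.9, 314.5]]
0.82 [[487.0, 302.8], [492.9, 321.6]]
0.84 [[489.1, 309.6], [494.9, 328.9]]
0.86 [[491.2, 316.6], [496.8, 336.2]]
0.88 [[493.2, 323.7], [498.7, 343.7]]
0.9 [[495.1, 330.9], [500.5, 351.3]]
```

View pics/w11.png

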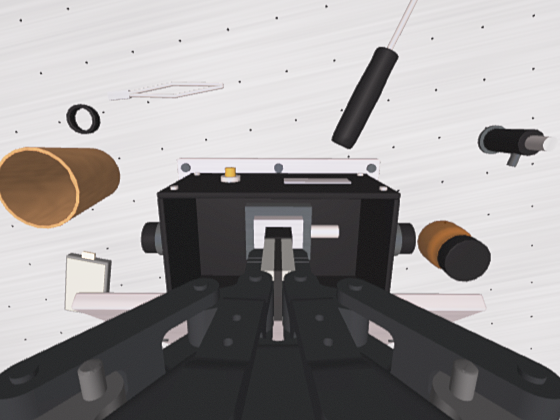

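View pics/s11.png

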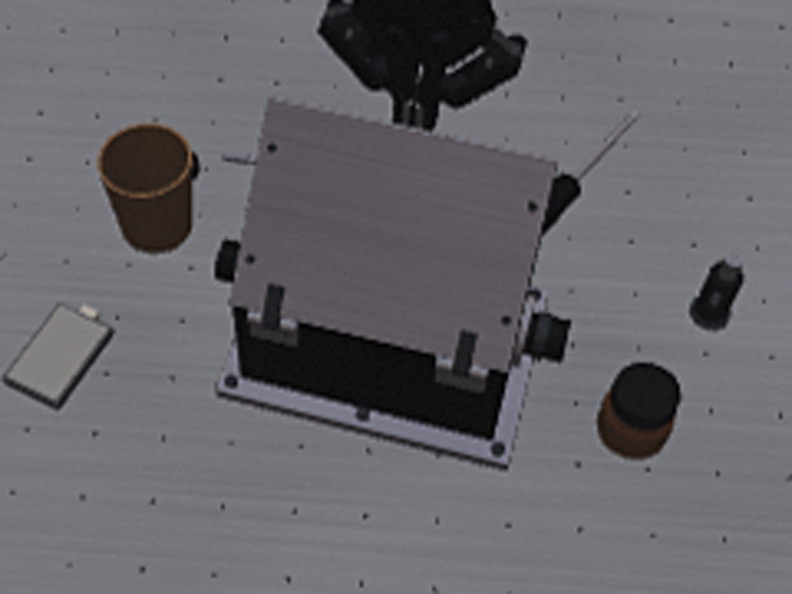

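```bash
python3 -m crank '[[0,0,0,0],[0,0,0,0],[0,0,0,0],[0,0,0,0],[0,0,0,0],[0,0,0,0],[0,0,0,0],[0,0,0,0],[0,0,0,0],[0,0,0,0]]'
python3 - <<'E'
from h import *
C=look('w12')
for th in np.arange(.8,-.01,-.1): print(round(th,2),np.round(lidl(147,0,0,th),1)[[0,2]]-np.round(lidl(147,0,0,.8),1)[[0,2]])
E
```

```text
time: 13.1
position: [513.5, 67.3, 185.8]
orientation: [-0.322, -3.123, 0.0]
contact_force: [-6.2, 1.3, 3.4]
grip_width: 0.2
local [-47.5   0.9 185.8] F [-6.2  1.3  3.4] t 13.1
0.8 [0. 0.]
0.7 [-10.  -10.8]
0.6 [-18.9 -22.5]
0.5 [-26.6 -35. ]
0.4 [-33.  -48.3]
0.3 [-38.  -62.1]
0.2 [-41.7 -76.3]
0.1 [-43.9 -90.8]
0.0 [ -44.6 -105.5]
```

```bash
python3 - <<'E'
import numpy as np
f=lambda t:np.array([147*(np.cos(t)-np.cos(.795)),147*(np.sin(.795)-np.sin(t))])
for a,b in((.795,.66),(.66,.52),(.52,.38),(.38,.24),(.24,.12),(.12,.04),(.04,-.02)):
    print(a,b,[ (f(a+(b-a)*k/10)-f(a)).round(1).tolist() for k in range(1,11)])
E
```

```text
0.795 0.66 [[1.4, 1.4], [2.8, 2.8], [4.2, 4.3], [5.5, 5.7], [6.8, 7.2], [8.2, 8.7], [9.4, 10.2], [10.7, 11.7], [12.0, 13.3], [13.2, 14.8]]
0.66 0.52 [[1.3, 1.6], [2.5, 3.3], [3.7, 5.0], [4.9, 6.6], [6.0, 8.3], [7.2, 10.1], [8.3, 11.8], [9.3, 13.5], [10.4, 15.3], [11.4, 17.1]]
0.52 0.38 [[1.0, 1.8], [2.0, 3.6], [3.0, 5.4], [3.9, 7.3], [4.8, 9.1], [5.7, 11.0], [6.5, 12.8], [7.4, 14.7], [8.2, 16.6], [8.9, 18.5]]
0.38 0.24 [[0.7, 1.9], [1.5, 3.8], [2.2, 5.8], [2.8, 7.7], [3.5, 9.7], [4.1, 11.6], [4.7, 13.6], [5.2, 15.6], [5.8, 17.6], [6.3, 19.6]]
0.24 0.12 [[0.4, 1.7], [0.8, 3.4], [1.2, 5.2], [1.5, 6.9], [1.8, 8.6], [2.1, 10.4], [2.4, 12.1], [2.7, 13.8], [2.9, 15.6], [3.2, 17.3]]
0.12 0.04 [[0.1, 1.2], [0.3, 2.3], [0.4, 3.5], [0.5, 4.7], [0.6, 5.9], [0.7, 7.0], [0.8, 8.2], [0.8, 9.4], [0.9, 10.5], [0.9, 11.7]]
0.04 -0.02 [[0.0, 0.9], [0.1, 1.8], [0.1, 2.6], [0.1, 3.5], [0.1, 4.4], [0.1, 5.3], [0.1, 6.2], [0.1, 7.1], [0.1, 7.9], [0.1, 8.8]]
```

```bash
python3 -m crank '[[1.4,0,1.4,0],[2.8,0,2.8,0],[4.2,0,4.3,0],[5.5,0,5.7,0],[6.8,0,7.2,0],[8.2,0,8.7,0],[9.4,0,10.2,0],[10.7,0,11.7,0],[12,0,13.3,0],[13.2,0,14.8,0]]'
python3 - <<'E'
from h import *
C=look('w13');tab(C,np.arange(.58,.8,.02))
E
```

```text
time: 14.15
position: [501.7, 69.8, 170.8]
orientation: [0.323, 3.125, 0.0]
contact_force: [-0.8, 1.3, -0.3]
grip_width: -0.2
local [-59.6   0.9 170.8] F [-0.8  1.3 -0.3] t 14.15
0.58 [[474.1, 269.2], [481.5, 284.5]]
0.6 [[476.7, 274.7], [484.2, 290.6]]
0.62 [[479.4, 280.5], [486.8, 296.9]]
0.64 [[482.0, 286.4], [489.5, 303.4]]
0.66 [[484.7, 292.5], [492.2, 310.2]]
0.68 [[487.3, 298.9], [494.8, 317.1]]
0.7 [[490.0, 305.4], [497.4, 324.2]]
0.72 [[492.6, 312.2], [500.0, 331.5]]
0.74 [[495.2, 319.2], [502.6, 339.1]]
0.76 [[497.8, 326.3], [505.1, 346.8]]
0.78 [[500.4, 333.7], [507.6, 354.7]]
0.8 [[503.0, 341.3], [510.1, 362.7]]
```

View pics/w13.png

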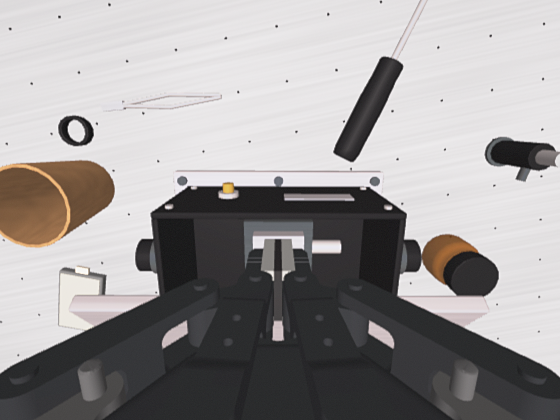

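```bash
python3 -m crank '[[1,0,1.6,0],[2.1,0,3.3,0],[3.2,0,5,0],[4.3,0,6.6,0],[5.3,0,8.3,0],[6.5,0,10.1,0],[7.6,0,11.8,0],[8.6,0,13.5,0],[9.7,0,15.3,0],[10.7,0,17.1,0]]'
python3 - <<'E'
from h import *
C=look('w14');tab(C,np.arange(.46,.6,.02))
E
```

```text
time: 15.2
position: [490.6, 72.0, 153.7]
orientation: [-0.322, -3.124, 0.0]
contact_force: [-2.7, 0.2, 1.2]
grip_width: -0.7
local [-70.8   0.9 153.7] F [-2.7  0.2  1.2] t 15.2
0.46 [[475.8, 275.8], [484.4, 290.4]]
0.48 [[478.8, 281.0], [487.5, 296.3]]
0.5 [[481.9, 286.5], [490.7, 302.4]]
0.52 [[485.0, 292.2], [493.9, 308.9]]
0.54 [[488.2, 298.2], [497.1, 315.5]]
0.56 [[491.3, 304.4], [500.4, 322.4]]
0.58 [[494.5, 310.9], [503.6, 329.6]]
```

View pics/w14.png

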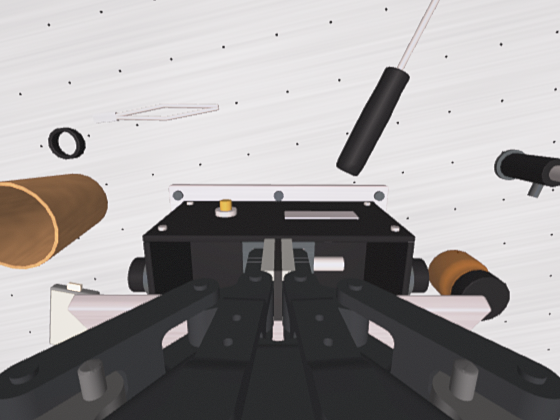

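```bash
python3 -m crank '[[1,0,1.8,0],[2,0,3.6,0],[3,0,5.4,0],[3.9,0,7.3,0],[4.8,0,9.1,0],[5.7,0,11,0],[6.5,0,12.8,0],[7.3,0,14.7,0],[8,0,16.6,0],[8.7,0,18.5,0]]'
python3 - <<'E'
from h import *
C=look('w15');tab(C,np.arange(.3,.46,.02))
E
```

```text
time: 16.25
position: [482.1, 73.8, 135.1]
orientation: [-0.322, -3.124, 0.0]
contact_force: [-4.5, 1.5, 1.4]
grip_width: 0.0
local [-79.6   0.9 135.1] F [-4.5  1.5  1.4] t 16.25
0.3 [[471.5, 272.6], [480.8, 285.0]]
0.32 [[474.8, 277.1], [484.3, 290.1]]
0.34 [[478.2, 281.8], [487.8, 295.5]]
0.36 [[481.6, 286.7], [491.5, 301.2]]
0.38 [[485.1, 291.9], [495.2, 307.2]]
0.4 [[488.6, 297.4], [498.9, 313.4]]
0.42 [[492.3, 303.1], [502.7, 319.9]]
0.44 [[496.0, 309.2], [506.6, 326.7]]
0.46 [[499.7, 315.5], [510.6, 333.9]]
```

View pics/w15.png

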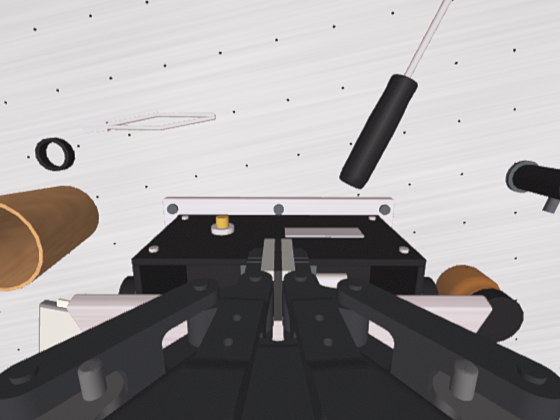

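```bash
python3 -m crank '[[0.7,0,1.9,0],[1.5,0,3.8,0],[2.2,0,5.8,0],[2.8,0,7.7,0],[3.5,0,9.7,0],[4.1,0,11.6,0],[4.7,0,13.6,0],[5.2,0,15.6,0],[5.7,0,17.6,0],[6.2,0,19.6,0]]'
python3 - <<'E'
from h import *
C=look('w16');tab(C,np.arange(.16,.32,.02))
E
```

```text
time: 17.3
position: [476.0, 75.1, 115.5]
orientation: [-0.322, -3.124, 0.0]
contact_force: [-4.7, 1.9, -0.1]
grip_width: -0.0
local [-85.8   0.9 115.5] F [-4.7  1.9 -0.1] t 17.3
0.16 [[470.6, 275.2], [480.5, 285.8]]
0.18 [[474.1, 279.0], [484.3, 290.3]]
0.2 [[477.7, 283.1], [488.2, 295.1]]
0.22 [[481.4, 287.4], [492.2, 300.2]]
0.24 [[485.2, 292.0], [496.3, 305.6]]
0.26 [[489.2, 296.9], [500.5, 311.2]]
0.28 [[493.2, 302.0], [504.9, 317.2]]
0.3 [[497.3, 307.5], [509.3, 323.5]]
```

View pics/w16.png

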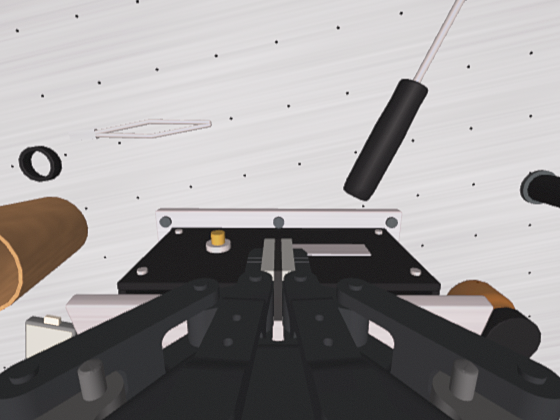

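```bash
python3 -m crank '[[0.4,0,1.9,0],[0.8,0,3.8,0],[1.2,0,5.8,0],[1.6,0,7.7,0],[1.9,0,9.7,0],[2.2,0,11.6,0],[2.5,0,13.6,0],[2.7,0,15.6,0],[2.9,0,17.6,0],[3,0,19.6,0]]'
python3 - <<'E'
from h import *
C=look('w17');tab(C,np.arange(.04,.18,.02))
E
```

```text
time: 18.35
position: [472.7, 75.7, 95.8]
orientation: [-0.322, -3.123, 0.0]
contact_force: [-5.4, 2.1, -0.2]
grip_width: 0.1
local [-89.2   0.9  95.8] F [-5.4  2.1 -0.2] t 18.35
0.04 [[472.8, 280.3], [483.4, 289.6]]
0.06 [[476.5, 283.6], [487.6, 293.6]]
0.08 [[480.4, 287.2], [491.8, 297.9]]
0.1 [[484.5, 291.1], [496.3, 302.5]]
0.12 [[488.6, 295.2], [500.8, 307.5]]
0.14 [[492.9, 299.6], [505.5, 312.7]]
0.16 [[497.4, 304.3], [510.4, 318.2]]
```

View pics/w17.png

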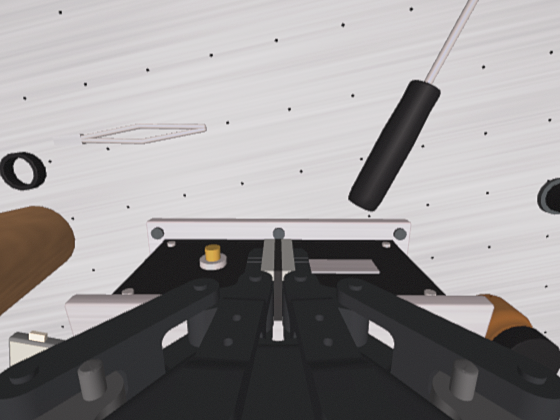

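```bash
python3 -m crank '[[0.1,0,1.4,0],[0.2,0,2.8,0],[0.3,0,4.2,0],[0.4,0,5.5,0],[0.5,0,6.8,0],[0.5,0,8,0],[0.6,0,9.2,0],[0.6,0,10.3,0],[0.6,0,11.4,0],[0.6,0,12.4,0]]'
python3 - <<'E'
from h import *
C=look('w18');tab(C,np.arange(-.02,.08,.02))
E
```

```text
time: 19.4
position: [471.8, 75.9, 83.3]
orientation: [-0.321, -3.123, 0.0]
contact_force: [-5.3, 2.1, -1.0]
grip_width: 0.1
local [-90.    0.9  83.3] F [-5.3  2.1 -1. ] t 19.4
-0.02 [[477.3, 285.6], [488.7, 294.5]]
0.0 [[481.3, 288.8], [493.1, 298.4]]
0.02 [[485.5, 292.3], [497.7, 302.6]]
0.04 [[489.8, 296.0], [502.5, 307.1]]
0.06 [[494.3, 300.0], [507.4, 311.9]]
```

View pics/w18.png

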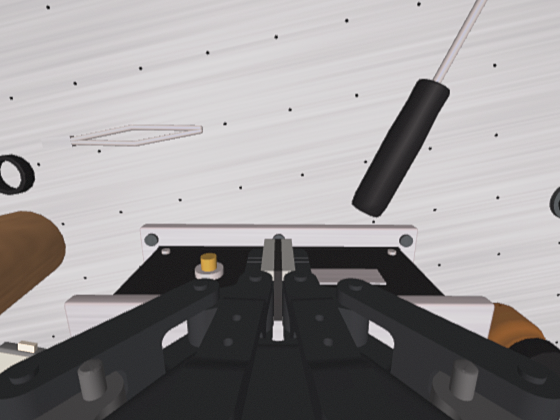

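```bash
python3 -m crank '[[0,0,0.5,0],[0,0,1,0],[0,0,1.5,0],[0,0,2,0],[0,0,2.5,0],[0,0,3,0],[0,0,3.5,0],[0,0,4,0],[0,0,4.5,0],[0,0,5,0]]'
python3 -m crank '[[0,0,0.4,0],[0,0,0.8,0],[0,0,1.2,0],[0,0,1.6,0],[0,0,2,0],[0,0,2.4,0],[0,0,2.8,0],[0,0,3.2,0],[0,0,3.6,0],[0,0,4,0]]'
python3 - <<'E'
from h import *
C=look('w19');tab(C,np.arange(-.02,.08,.02))
E
```

```text
time: 20.45
position: [471.8, 75.7, 79.0]
orientation: [-0.322, -3.123, 0.001]
contact_force: [-7.3, 1.4, 4.8]
grip_width: -0.1
time: 21.45
position: [471.7, 75.6, 75.0]
orientation: [-0.322, -3.123, 0.001]
contact_force: [-7.2, 1.9, 4.7]
grip_width: 0.1
local [-90.1   0.6  75. ] F [-7.2  1.9  4.7] t 21.45
-0.02 [[489.9, 295.3], [502.7, 305.3]]
0.0 [[494.4, 298.9], [507.8, 309.7]]
0.02 [[499.1, 302.8], [513.0, 314.4]]
0.04 [[504.0, 307.0], [518.4, 319.5]]
0.06 [[509.1, 311.5], [524.1, 324.9]]
```

View pics/w19.png

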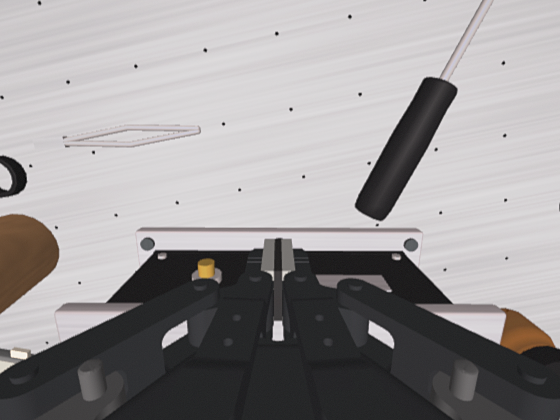

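```bash
python3 -m crank '[[1,0,0,0],[2,0,0,0],[4,0,0,0],[7,0,0,0],[10,0,0,0],[13,0,0,0],[15,0,0,0],[15,0,0,0],[15,0,0,0],[15,0,0,0]]'
python3 - <<'E'
from h import *
C=look('w20');tab(C,np.arange(-.02,.08,.02))
E
```

```text
time: 22.5
position: [458.5, 78.7, 74.8]
orientation: [0.323, 3.125, -0.0]
contact_force: [0.3, 0.8, -0.7]
grip_width: -0.3
local [-103.7    0.9   74.8] F [ 0.3  0.8 -0.7] t 22.5
-0.02 [[483.8, 321.8], [496.0, 333.1]]
0.0 [[488.1, 325.8], [500.8, 338.0]]
0.02 [[492.6, 330.2], [505.7, 343.2]]
0.04 [[497.2, 334.9], [510.8, 348.8]]
0.06 [[502.0, 339.9], [516.2, 354.8]]
```

View pics/w20.png

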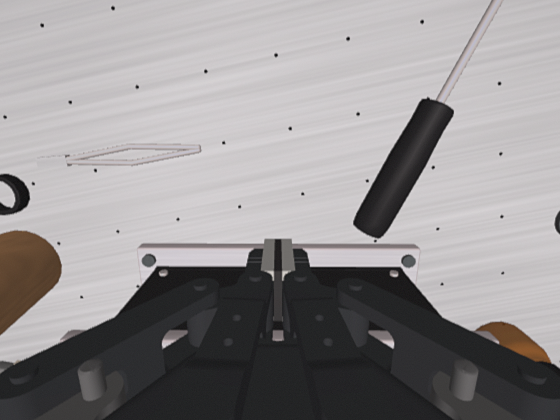

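Clear of the lid. Raise the hand straight up and look from above.

```bash
python3 -m crank '[[3,0,-5,0],[5,0,-20,0],[5,0,-40,0],[5,0,-60,0],[5,0,-80,0],[5,0,-100,0],[5,0,-120,0],[5,0,-140,0],[5,0,-155,0],[5,0,-160,0]]'
python3 -m crank '[[0,15,0,0],[0,40,0,0],[0,75,0,0],[0,110,0,0],[0,145,0,0],[0,180,0,0],[0,210,0,0],[0,235,0,0],[0,250,0,0],[0,250,0,0]]'
python3 - <<'E'
from h import *
C=np.load('cam.npy',allow_pickle=True).item()
look('w21')
for n,(r0,r1,c0,c1) in dict(top=(115,275,180,380),scene=(130,310,180,420)).items():
    d=viewer.snapshot(n);k=4 if n=='top' else 3.3
    cv2.imwrite(f'pics/{n}21.png',d['frame'][:,:,::-1]);cv2.imwrite(f'pics/{n}21c.png',cv2.resize(d['frame'][r0:r1,c0:c1,::-1],None,fx=k,fy=k if n!='top' else 3.75,interpolation=cv2.INTER_CUBIC))
    for th in(0,.02,.04): print(n,th,[((proj(n,toW(lidl(147,8,y,th),*CH),C)-[c0,r0])*[k,k if n!='top' else 3.75]).round(0).tolist() for y in(95,-95)])
E
```

```text
time: 23.55
position: [453.9, 79.9, 236.6]
orientation: [0.322, 3.122, 0.002]
contact_force: [0.1, 0.6, 0.2]
grip_width: 0.0
time: 24.55
position: [503.2, 327.2, 233.5]
orientation: [-0.316, -3.123, -0.001]
contact_force: [-0.3, 0.0, 0.0]
grip_width: 0.0
local [-110.5  253.3  233.5] F [-0.3  0.   0. ] t 24.55
top 0 [[74.0, 471.0], [506.0, 549.0]]
top 0.02 [[73.0, 470.0], [507.0, 549.0]]
top 0.04 [[72.0, 470.0], [507.0, 548.0]]
scene 0 [[548.0, 195.0], [291.0, 139.0]]
scene 0.02 [[548.0, 193.0], [291.0, 137.0]]
scene 0.04 [[549.0, 191.0], [291.0, 134.0]]
```

View pics/scene21c.png

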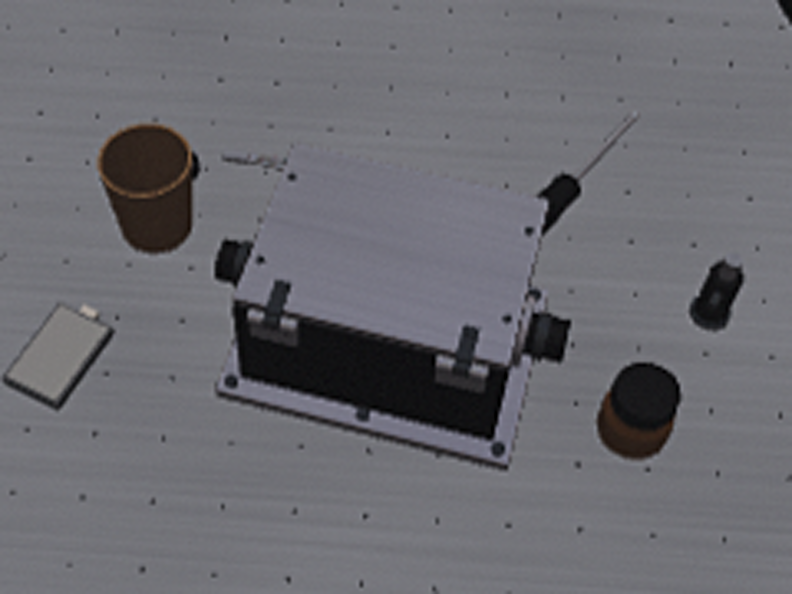

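View pics/top21.png

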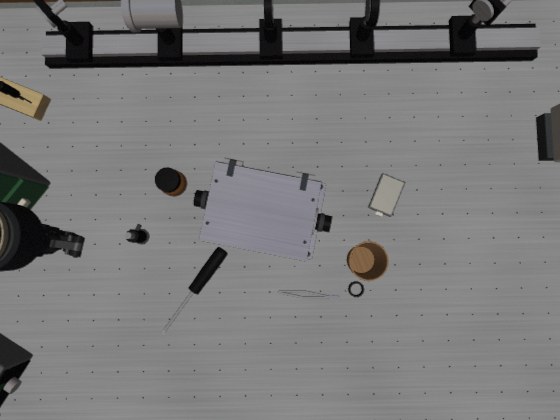

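View pics/top21c.png

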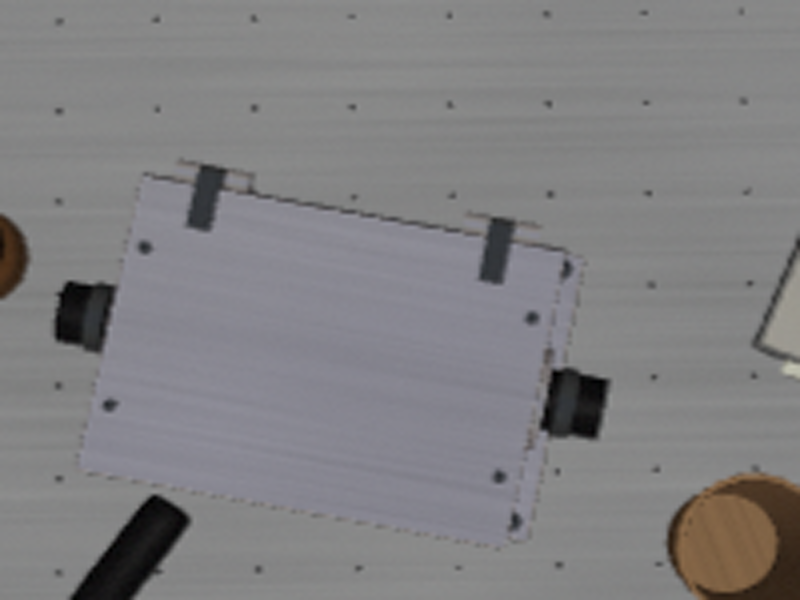

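```bash
python3 -m crank '[[0,0,0,0],[0,0,0,0],[0,0,0,0],[0,0,0,0],[0,0,0,0],[0,0,0,0],[0,0,0,0],[0,0,0,0],[0,0,0,0],[0,0,0,0]]'; python3 -c "
from plant import workorder;print(workorder.finish_job())"
```

```text
time: 25.7
position: [504.4, 324.5, 234.7]
orientation: [-0.323, -3.125, 0.0]
contact_force: [0.4, 0.3, -0.1]
grip_width: -0.0
the job is handed in; nothing more can be done
None
```

The lid is shut and the job is handed in, at about 26 s on the robot's clock (limit 51 s).

**What I did:** With the fingers closed as one post, I pushed the lid forward from behind until it stood at about 1.26 rad. I then lifted the post over the top and lowered it in front. The falling lid landed on it at about 0.80 rad and stayed there for a second. I lowered it along its arc at about 0.15 rad/s, slower at the end, until it was shut, then drew the hand away. The tool can only point straight down, so the lid's free edge rested against the side of the post and friction held it for the last part; the post was never under the lip.

**Last checks:**
- **Lid shut:** the final scene and top views match the computed shut position.
- **Contact forces:** the readings I took stayed below about 10 N, and about 0 with the hand clear.
- **Other objects:** the cup, jar, post holder, screwdriver, tweezers, lens ring and slide box look unmoved.

**What disagreed:**
- **Finger length:** the closed fingertips appeared about 13 mm above the TCP, not 14 mm ahead of it. My second push therefore passed over the top of the lid without touching it, leaving the lid at 1.40 rad, and I repeated the push lower down.
- **Final angle:** the last wrist view before release read about 0.02 rad from shut. The finger was then sliding down against a lid that had stopped moving. The other two cameras read fully shut, so I put it down to calibration error.

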